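# Fit the drive block and press the splined paddle home

## Task

Put the mini mixer together: set the blue drive block flat and fully down in the pocket of the mixer's white base, then take the orange paddle from the wooden holder, turn it until the splines of its stem mesh with the brass socket in the top of the drive block, and push it fully home against the ejector spring. Finish still gripping the paddle and pressing it down, so that its collar stays on the socket; do not let go. Leave the whisk, jar, cans, bottle opener and crate where they are.

Things in the scene. Friction and masses are not known exactly. Their poses are not given: they have to be found in the camera images.
- pocket (a point): Centre of the floor of the pocket in the mixer base, a fixed white plate 170 (x) x 140 (y) x 10 mm on the shelf (axes as the plate, z up). Pocket 83.5 mm (x) by 59.5 mm (y); its floor is the plate's top, 10 mm above the shelf; its grey walls are 8 mm thick, 13 mm high above the floor, their top 4 mm roof-shaped to lead a part in.
- drive_center (a point): Centre of the loose blue drive block, 80 (x) x 56 (y) x 50 mm (z), about 0.5 kg, standing upright on the shelf; the point is 25 mm above its underside. It may sit in the pocket either way round. Grip it across the 56 mm with the fingertips no more than 33 mm below its top, to keep them clear of the pocket walls.
- socket (a point): Centre of the mouth of the brass hub in the middle of the drive block's top, 52 mm above the block's underside (2 mm proud). Two crossed slots 8 mm wide, open-ended, lie along this point's x and y (z up). The hub stands at any angle to the block and turns only stiffly (0.12 N m): turn the paddle to suit. The ejector pin's top is 18 mm below the mouth.
- ejector (a joint): Travel of the spring ejector pin down the socket, m: 0 when free, 0.008 when the paddle is fully home (hard stop on the collar). The spring pushes up with 4 N at the start and 8 N at 8 mm, and lifts the paddle if it is let go.
- paddle_grip (a point): Blade centre of the loose orange paddle (60 g), stem down in a holder hole. Blade middle 26 (x) x 12 (y, grip here) x 46 mm (z); 6 mm thick wings make it 45 mm wide. The point is 36 mm above the collar's underside and 62 above the stem tip. The stem, 26 mm long, is a cross of two bars 18 mm long, 5 mm thick, along this point's x and y, lower 6 mm wedge-shaped; any of 4 angles fits.
- collar (a point): Centre of the underside of the paddle's collar (30 mm across, 5 mm thick), 36 mm below paddle_grip, same axes. Fully home, it lies at the point socket.
- holder: Fixed wooden holder block, 70 (x) x 180 (y) x 40 mm (z), origin at the centre of its underside. Two round holes of 22 mm at y = +55 and -55 mm, 32 mm deep; paddle and whisk each hang in one by the collar.
- whisk_mid (a point): Middle of the small wire whisk (bystander, grey collar, balloon of wires 36 mm across), 39 mm above its collar's underside, in the other hole of the holder.
- jar: Empty clear glass jam jar, 72 mm across, 100 mm tall, origin at the centre of its underside. Bystander.
- can0: Lowest of a stack of three flat aluminium cans, each 72 mm across and 45 mm tall, origin at its underside. Bystander.
- can1: Middle can of the stack. Bystander.
- can2: Top can of the stack. Bystander.
- opener: Blue plastic bottle opener lying flat, 115 x 36 x 8 mm, long axis x. Bystander.
- crate: Red plastic crate 215 x 150 x 100 mm with six capped PET bottles, 190 mm tall in all, origin at the centre of its underside. Bystander.
Not all that is in view belongs to the job. Of the things shaped like the part that bears paddle_grip, the orange one is meant.

How it is judged (in metres and radians):
On the way, in this order (a step that is already met when the one before it is completed fails the run):
1. the drive block sits flat and fully down in the pocket, let go (z of drive_center in the frame of pocket below 0.027 m and horizontal distance between drive_center and pocket below 0.005 m and angle between the x axis of drive_center and the x axis of pocket, either way round below 0.1 rad and angle between drive_center's own z axis and vertical below 0.05 rad and contact force between the fingers and drive below 0.1 N), for 0.2 s.
2. the paddle's splines have entered the socket (z of collar in the frame of socket below 0.018 m and horizontal distance between collar and socket below 0.005 m and angle between collar's own z axis and vertical below 0.2 rad), for 0.1 s.
At the end, for the whole second after the job is handed in: The drive block is fully down in the pocket (within 2 mm of the floor, level), the paddle's collar is within 2.5 mm of the socket's mouth with its splines in the slots and the ejector pin pressed down more than 5 mm, and the fingers still grip the paddle through the last second (z of drive_center in the frame of pocket below 0.027 m and horizontal distance between drive_center and pocket below 0.005 m and angle between the x axis of drive_center and the x axis of pocket, either way round below 0.1 rad and angle between drive_center's own z axis and vertical below 0.05 rad and z of collar in the frame of socket below 0.0025 m and horizontal distance between collar and socket below 0.004 m and angle between collar's own z axis and vertical below 0.12 rad and value of joint ejector above 0.005 m and contact force between the fingers and paddle above 1 N); the arm keeps its last pose, push and grip.
It fails at once if a bystander was pushed away or knocked over (distance of any of whisk_mid, jar, can0, can1, can2, opener, crate from where it was at the start of the episode above 0.03 m).
It also fails if it takes over 67 s, if anything falls off the work surface, if the arm or the gripper's body presses on something with over 40 N, if the wrist force passes 120 N, or if a joint passes its speed limit or range.

## Robot

A 6-joint arm with a two-finger parallel gripper is mounted at the origin on the work surface. World frame = base frame: x ahead of the robot, y to its left, z up, the work surface at z = 0. Lengths are in m, angles in degrees, forces in N, time in s.
With the tool pointing down it reaches from about 0.4 to 0.825 m from the base axis. Payload 7 kg.
Tool frame: the origin (TCP) lies midway between the tips of the shut fingers; the grasp point (between the pads) lies r.tcp_to_grasp behind it (r.tcp_to_grasp is the distance from the TCP to the grasp point, in m); x points along the fingers, y is the direction in which the jaws open and shut, and the axes are right-handed (so a half turn about x gives the same grasp; the last joint's range is limited). The gripper opens to 88 mm and grips with 3 to 60 N. Pads are 19 mm wide; open, the fingers measure 130 mm over their backs; the gripper's body (78 mm by 193 mm) begins 47 mm behind the grasp point.
Start: joints at [87.611, 20.546, 0.682, 0, -70.136, -16.507], TCP at [0.219, 0.639, 0.227] pointing down, gripper open.
Joint ranges: [-176.03, 176.03], [-82.01, 121.73], [-58.28, 71.71], [-173.87, 95.51], [-174.79, -0.11], [-173.66, 173.66]. Speed limits (degrees/s): [136.94, 136.94, 172.46, 180, 180, 180].

## Interface

Orientations are given as [roll, pitch, yaw] about the fixed x, y, z axes, in that order (R = Rz(yaw) Ry(pitch) Rx(roll)).
In Python, from plant import r gives the robot as it stands.
- The arm moves only by the tool carry_out, never from a script. Its argument "moves" is a list of rows, each a list of 7 numbers: the shift along the world's x, y, z in mm, then the turn, a rotation vector about the world's x, y, z in rad, then the opening in per cent of the stroke, from 0 (shut) to 100 (fully open). In form: [[x, y, z, wx, wy, wz, claw], ...]. A call has 1 to 5 rows; each row is the pose to reach, as a shift and turn from the pose commanded when the call began; what a row does not reach only later rows make up. A row lasts 1/10 s, in which the tool goes at most 50 mm and 8.59 degrees, less where a joint would pass 70% of its speed; a pose out of reach is approached as far as the arm can. A call with a gripper value outside its range is refused whole. The fingers move at their own pace and stop on an object; "squeeze" is the grip in N (left out, the last holds). Time passes only in rows, so rows that repeat a pose let the fingers close. It gives the time, the measured TCP pose, the force and the opening at its end, in the units of the state.
- r.get_state(): the state, without advancing time (a new reading comes with each control period).
- r.capture(name): name is "side" or "top"; returns the picture (480x640x3 uint8, blue, green, red); there is no depth.
- r.camera_params(name): a dict with "K" (3x3 intrinsics, pixels), "rvec" (rotation vector, rad) and "tvec" (3), from world to camera coordinates, as OpenCV has them. Camera axes: x right, y down, z forward; pixel columns grow to the right and rows downward; lengths in m; the calibration is good to about 2 mm. A picture is of the moment at which its call begins. camera_params takes no time and is no camera call.
- r.close_job(): hands the job in, once; it reports no verdict.
The state is a dict: "time_s": time; "joints": joint angles; "qd": joint speeds; "joint_torque": joint torques, N m; "tcp_pos": TCP position; "eef_rot": TCP orientation; "contact_force": force on the tool from outside, world axes, zero at the start; "moment": the same for the moment, N m; "gripper_width": finger opening in m.
Only numpy, scipy, OpenCV 4.12 (cv2) and the standard library are available. Lean on these libraries where they do the work, as an engineer would, in place of code of your own. Each camera call takes 0.05 s, during which the arm holds its last target. There are 200 camera calls.

## Working session

There is one attempt and no reset: what is moved stays moved. The work goes in short steps, Python scripts to look and compute and a tool call to move; the robot and the scene stay as the last step left them, time stands still between calls to the robot, and variables do not carry over. Pictures are saved under pics/ and viewed, about 8 in all and at most 12, crops included, and the job is handed in when it is done.

Besides the shell and the picture viewer there is one more tool, called after "Emit:" as name(argument=value, ...) on one line, values as JSON. carry_out: Moves the arm, as the interface text tells. Its arguments: {"type":"object","properties":{"moves":{"type":"array"},"squeeze":{"type":"number"}},"required":["moves"]}

```bash
ls; mkdir -p pics
python3 - <<'E'
from plant import r
import cv2, numpy as np
for n in("side","top"):
    cv2.imwrite(f"pics/{n}0.png",r.capture(n))
    p=r.camera_params(n); R=cv2.Rodrigues(np.array(p["rvec"]))[0]
    print(n,np.round(p["K"],1).tolist(),(-R.T@np.array(p["tvec"]).ravel()).round(3),R[2].round(3))
print(r.get_state(),r.tcp_to_grasp)
E
```

```text
pics
side [[442.3, 0.0, 325.0], [0.0, 442.3, 237.8], [0.0, 0.0, 1.0]] [0.273 0.765 0.769] [ 0.27  -0.755 -0.598]
top [[569.5, 0.0, 320.6], [0.0, 569.5, 235.8], [0.0, 0.0, 1.0]] [ 0.506 -0.104  1.837] [ 0.047  0.004 -0.999]
{'time_s': 0.1, 'joints': array([ 8.76116386e+01,  2.05900004e+01,  6.38340749e-01, -1.54421365e-02,
       -7.01352162e+01, -1.65077651e+01]), 'qd': array([ 0.08783629, -0.0778864 ,  0.16492708,  0.10278109, -0.07002527,
       -0.00707574]), 'joint_torque': array([-2.94195153e-03, -5.84161162e+01,  2.93750954e+01,  7.01545447e+00,
        1.02027258e-02, -5.37415565e-05]), 'tcp_pos': array([0.21848962, 0.63820327, 0.22568827]), 'eef_rot': array([  97.02240844,   89.91191923, -101.87897635]), 'contact_force': array([ 0.25454741,  0.71629963, -1.00398941]), 'moment': array([-0.01787261, -0.06471448,  0.03160934]), 'gripper_width': 0.08810485355826765} 0.0188
```

View pics/side0.png

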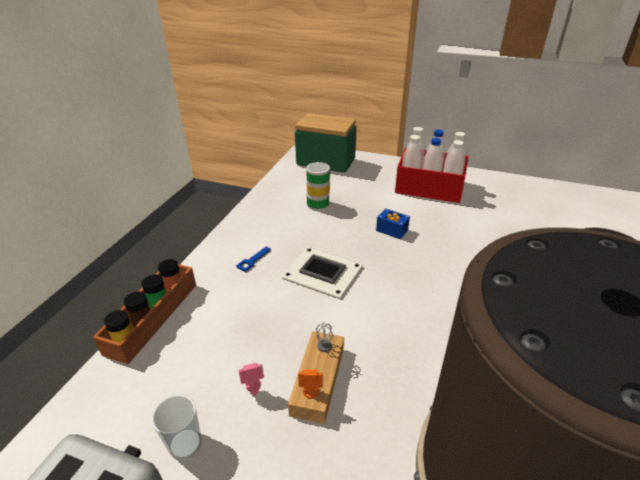

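View pics/top0.png

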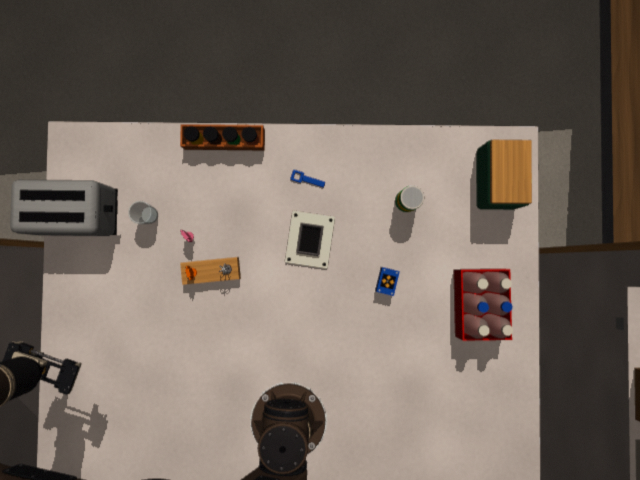

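The side view shows the plate (323,270), blue block (393,222), and the holder with the orange paddle (311,380) and whisk (324,337). The top view shows the plate (310,240), block (388,281), paddle (190,272) and whisk (225,269). I'll zoom in on these.

```bash
cat > h.py <<'E'
import cv2, numpy as np
from plant import r
def cam(n):
    p=r.camera_params(n); return np.array(p["K"]),np.array(p["rvec"],float),np.array(p["tvec"],float).ravel()
def proj(n,P):
    K,rv,tv=cam(n); return cv2.projectPoints(np.array(P,float).reshape(-1,1,3),rv,tv,K,None)[0].reshape(-1,2)
def ray(n,uv,z):
    K,rv,tv=cam(n); R=cv2.Rodrigues(rv)[0]; uv=np.array(uv,float).reshape(-1,2)
    d=(R.T@np.linalg.inv(K)@np.c_[uv,np.ones(len(uv))].T).T; c=-R.T@tv
    return c+d*((z-c[2])/d[:,2])[:,None]
def crop(im,u,v,w,h,s): return cv2.resize(im[v:v+h,u:u+w],None,fx=s,fy=s,interpolation=cv2.INTER_CUBIC)
E
python3 - <<'E'
from h import *
t=cv2.imread("pics/top0.png"); s=cv2.imread("pics/side0.png")
a=np.hstack([crop(t,280,205,60,75,5),crop(t,370,262,40,75,5)[:375],crop(t,178,240,60,75,5)])
b=np.hstack([crop(s,280,245,90,56,4),crop(s,370,200,55,56,4),crop(s,285,365,55,56,4)])
b=b[:,:800]
b=cv2.copyMakeBorder(b,0,0,0,800-b.shape[1],0)
cv2.imwrite("pics/z1.png",np.vstack([a,b]))
E
```

```text
(no output)
```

View pics/z1.png

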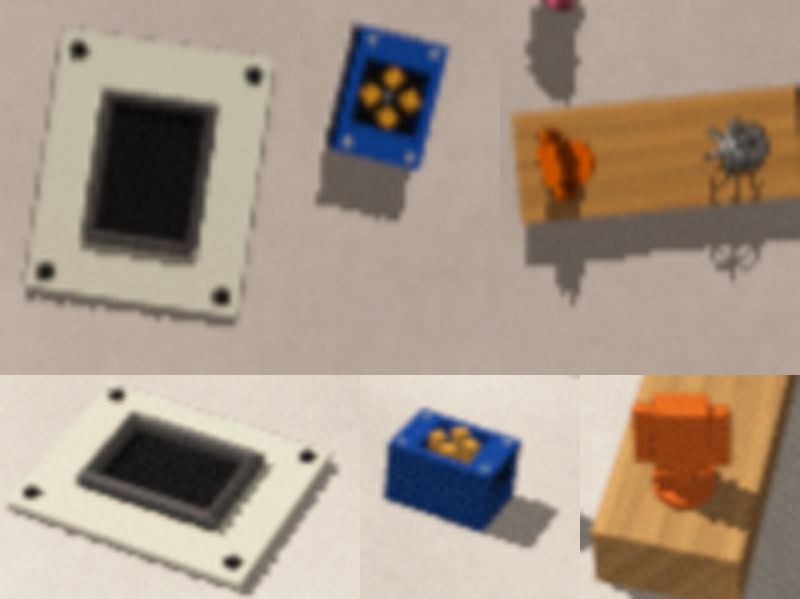

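The crop shows the plate's four screws, the rim, the blue block's outline with the hub at about 45° to the block, and the orange blade with its broad side roughly along world x. Next I'll fit silhouettes and screws numerically.

```bash
cat >> h.py <<'E'
from scipy.optimize import minimize
def hullmask(n,P,sh=4):
    m=np.zeros((480,640),np.uint8)
    q=cv2.convexHull(proj(n,P).astype(np.float32)).reshape(-1,2)
    return cv2.fillConvexPoly(m,np.round(q*16).astype(np.int32),255,cv2.LINE_AA,sh)/255.
def boxpts(x,y,yaw,z0,z1,lx,ly):
    c,s=np.cos(yaw),np.sin(yaw)
    return [[x+c*a*lx/2-s*b*ly/2,y+s*a*lx/2+c*b*ly/2,z] for a in(-1,1) for b in(-1,1) for z in(z0,z1)]
def fit(masks,ptsf,p0,step):
    f=lambda p:sum(np.abs(hullmask(n,ptsf(p))-m).sum()/max(m.sum(),1) for n,m in masks.items())
    S=np.array(step)
    r_=minimize(lambda q:f(np.array(p0)+q*S),np.zeros(len(p0)),method="Nelder-Mead",options=dict(initial_simplex=np.vstack([np.zeros(len(p0)),np.eye(len(p0))])-.3,xatol=1e-3,fatol=1e-5,maxiter=400))
    return np.array(p0)+r_.x*S,r_.fun
def colmask(im,lo,hi,box,hull=True):
    h=cv2.inRange(cv2.cvtColor(im,cv2.COLOR_BGR2HSV),np.array(lo),np.array(hi))
    m=np.zeros_like(h); u,v,w,k=box; m[v:v+k,u:u+w]=h[v:v+k,u:u+w]
    nn,l,st,_=cv2.connectedComponentsWithStats(m)
    m=(l==1+np.argmax(st[1:,4])).astype(np.uint8)
    if hull:
        pts=np.argwhere(m)[:,::-1].astype(np.int32); m=cv2.fillConvexPoly(np.zeros_like(m),cv2.convexHull(pts),1)
    return m.astype(float)
def darkblobs(im,uv,rad,thr):
    g=cv2.cvtColor(im,cv2.COLOR_BGR2GRAY).astype(float); out=[]
    for u,v in uv:
        u,v=int(round(u)),int(round(v)); w=g[v-rad:v+rad+1,u-rad:u+rad+1]; k=np.clip(thr-w,0,None)
        yy,xx=np.mgrid[v-rad:v+rad+1,u-rad:u+rad+1]; out.append([(k*xx).sum()/k.sum(),(k*yy).sum()/k.sum()])
    return np.array(out)
E
python3 - <<'E'
from h import *
I={"top":cv2.imread("pics/top0.png"),"side":cv2.imread("pics/side0.png")}
def cv_(u0,v0,s,L): return [(u0+a/s-.5,v0+b/s-.5) for a,b in L]
scr={"top":cv_(280,205,5,[(79,50),(254,75),(221,296),(45,271)]),"side":cv_(280,245,4,[(117,20),(307,82),(233,188),(32,117)])}
for n in I:
    b=darkblobs(I[n],scr[n],2 if n=="top" else 3,150); P=ray(n,b,.0105)[:,:2]
    e=[np.linalg.norm(P[i]-P[(i+1)%4])for i in range(4)]
    print(n,"scr",P.round(4).tolist(),"c",P.mean(0).round(4),"edges",np.round(e,3),
      "ang",[round(np.degrees(np.arctan2(*(P[(i+1)%4]-P[i])[::-1])),1) for i in range(4)])
# block
bm={"top":colmask(I["top"],(100,120,40),(130,255,255),(370,262,40,40)),"side":colmask(I["side"],(100,120,30),(130,255,255),(370,200,55,45))}
f=lambda p:boxpts(p[0],p[1],p[2],0,.05,.08,.056)
c0=ray("top",[[388,281]],.05)[0]
for k in (["top"],["side"],["top","side"]):
    print(k,fit({n:bm[n] for n in k},f,[c0[0],c0[1],-.2],[.01,.01,.2]))
# holder
wm={n:colmask(I[n],(5,60,60),(25,255,255),b) for n,b in {"top":(175,250,70,40),"side":(285,325,65,100)}.items()}
c0=ray("top",[[211,271]],.04)[0]
g=lambda p:boxpts(p[0],p[1],p[2],0,.04,.07,.18)
print({n:m.sum() for n,m in wm.items()})
for k in (["top"],["side"]): print(k,fit({n:wm[n] for n in k},g,[c0[0],c0[1],-.05],[.01,.01,.1]))
E
```

```text
top scr [[0.6583, -0.0131], [0.6431, -0.1259], [0.5009, -0.1065], [0.5158, 0.0065]] c [ 0.5795 -0.0597] edges [0.114 0.144 0.114 0.144] ang [np.float64(-97.7), np.float64(172.2), np.float64(82.5), np.float64(-7.8)]
side scr [[0.6401, -0.1277], [0.4972, -0.1076], [0.5124, 0.0047], [0.6554, -0.0145]] c [ 0.5763 -0.0613] edges [0.144 0.113 0.144 0.114] ang [np.float64(172.0), np.float64(82.3), np.float64(-7.6), np.float64(-97.7)]
['top'] (array([ 0.44889113, -0.30861851, -0.27432774]), np.float64(0.17365657560095166))
['side'] (array([ 0.44571979, -0.30799999,  0.00459996]), np.float64(0.15708975341221873))
['top', 'side'] (array([ 0.448024  , -0.30779236, -0.20305974]), np.float64(0.36583987911569815))
{'top': np.float64(1485.0), 'side': np.float64(3570.0)}
['top'] (array([0.47577209, 0.2552641 , 0.11348114]), np.float64(0.05792830263418498))
['side'] (array([0.47337118, 0.25290789, 0.10869676]), np.float64(0.02628769154720712))
```

Run:
```python
from h import *
I={"top":cv2.imread("pics/top0.png"),"side":cv2.imread("pics/side0.png")}
hs=cv2.cvtColor(I["top"],cv2.COLOR_BGR2HSV)
print("row281",[tuple(map(int,x)) for x in hs[281,372:402]])
f=lambda p:boxpts(p[0],p[1],p[2],0,.05,.08,.056)
ftop=lambda p:boxpts(p[0],p[1],p[2],.05,.0501,.08,.056)
T={"top":(370,262,40,40),"side":(370,200,55,45)}
for lo in ((100,100,8),(100,100,30),(100,100,60),(100,100,90)):
    for n in T:
        m=colmask(I[n],lo,(130,255,255),T[n])
        for nm,ff in(("full",f),("top",ftop)):
            for y0 in(-.15,-.3):
                p,c=fit({n:m},ff,[.448,-.308,y0],[.01,.01,.15]); print(lo[2],n,nm,m.sum(),p.round(4),round(c,3))
```

```text
row281 [(12, 40, 178), (12, 39, 177), (14, 40, 180), (14, 40, 180), (12, 39, 171), (165, 18, 84), (111, 165, 62), (109, 228, 114), (109, 221, 121), (113, 137, 65), (16, 185, 95), (18, 215, 165), (18, 215, 177), (17, 209, 138), (14, 116, 75), (15, 22, 69), (15, 34, 45), (17, 180, 58), (17, 216, 125), (18, 214, 162), (18, 215, 172), (16, 184, 104), (126, 73, 49), (110, 217, 108), (111, 182, 129), (115, 45, 143), (11, 28, 171), (13, 39, 181), (13, 39, 181), (13, 39, 182)]
8 top full 492.0 [ 0.4487 -0.3076 -0.2373] 0.14
8 top full 492.0 [ 0.4495 -0.308  -0.2058] 0.141
8 top top 492.0 [ 0.4496 -0.3052 -0.2496] 0.09
8 top top 492.0 [ 0.4496 -0.3052 -0.2269] 0.088
8 side full 718.0 [ 0.4449 -0.3087 -0.0477] 0.13
8 side full 718.0 [ 0.4456 -0.3089 -0.0537] 0.13
8 side top 718.0 [ 0.438  -0.279   0.1052] 0.486
8 side top 718.0 [ 0.4398 -0.2634 -0.7575] 0.489
30 top full 492.0 [ 0.4487 -0.3076 -0.2373] 0.14
30 top full 492.0 [ 0.4495 -0.308  -0.2058] 0.141
30 top top 492.0 [ 0.4496 -0.3052 -0.2496] 0.09
30 top top 492.0 [ 0.4496 -0.3052 -0.2269] 0.088
30 side full 718.0 [ 0.4449 -0.3087 -0.047
[... 1818 characters left out ...]
^^^^^^^^^^^^^^^^^^^^^^^^^^^^^^^^^^
  File "h.py", line 21, in <genexpr>
    f=lambda p:sum(np.abs(hullmask(n,ptsf(p))-m).sum()/max(m.sum(),1) for n,m in masks.items())
                          ~~~~~~~~^^^^^^^^^^^
  File "h.py", line 15, in hullmask
    q=cv2.convexHull(proj(n,P).astype(np.float32)).reshape(-1,2)
                     ~~~~^^^^^
  File "h.py", line 6, in proj
    K,rv,tv=cam(n); return cv2.projectPoints(np.array(P,float).reshape(-1,1,3),rv,tv,K,None)[0].reshape(-1,2)
            ~~~^^^
  File "h.py", line 4, in cam
    p=r.camera_params(n); return np.array(p["K"]),np.array(p["rvec"],float),np.array(p["tvec"],float).ravel()
ValueError: time passes only in moves, steps and waits
```

Run:
```python
from plant import r
from scipy.spatial.transform import Rotation as Ro
import numpy as np
s=r.get_state(); R=Ro.from_euler("xyz",s["eef_rot"],degrees=True).as_matrix()
print(R.round(3)); print("jaw yaw",np.degrees(np.arctan2(R[1,1],R[0,1])),s["joints"].round(1))
```

```text
[[-0.    -0.324 -0.946]
 [-0.002 -0.946  0.324]
 [-1.     0.002 -0.   ]]
jaw yaw -108.90139300771317 [ 87.6  20.6   0.6  -0.  -70.1 -16.5]
```

Emit:
carry_out(moves=[[30,-40,0,0,0,0.02,100],[60,-80,0,0,0,0.04,100],[90,-120,0,0,0,0.06,100],[120,-160,0,0,0,0.08,100],[150,-200,0,0,0,0.094,100]])

```text
time_s: 0.6
tcp_pos: [0.3693, 0.4367, 0.2263]
eef_rot: [68.8, 90.0, -124.7]
contact_force: [0.9, 1.3, 0.8]
gripper_width: 0.0878
```

Emit:
carry_out(moves=[[30,-40,0,0,0,0,100],[60,-80,0,0,0,0,100],[90,-120,0,0,0,0,100],[120,-160,0,0,0,0,100],[150,-200,0,0,0,0,100]])

```text
time_s: 1.1
tcp_pos: [0.5193, 0.2367, 0.2265]
eef_rot: [10.4, 90.0, 177.0]
contact_force: [1.3, 0.8, 0.9]
gripper_width: 0.0878
```

Emit:
carry_out(moves=[[0,-50,0,0,0,0,100],[0,-100,0,0,0,0,100],[0,-150,0,0,0,0,100],[0,-200,0,0,0,0,100],[0,-250,0,0,0,0,100]])

```text
time_s: 1.6
tcp_pos: [0.518, -0.0133, 0.2265]
eef_rot: [-31.8, 90.0, 134.7]
contact_force: [1.4, -0.2, -0.3]
gripper_width: 0.0879
```

Emit:
carry_out(moves=[[-12,-49,0,0,0,0,100],[-24,-98,0,0,0,0,100],[-36,-147,0,0,0,0,100],[-48,-196,0,0,0,0,100],[-60,-245,0,0,0,0,100]])

```text
time_s: 2.1
tcp_pos: [0.4581, -0.256, 0.2266]
eef_rot: [-149.8, 90.0, 16.7]
contact_force: [2.0, -0.4, 0.2]
gripper_width: 0.0876
```

Emit:
carry_out(moves=[[-11,-49,0,0,0,0,100],[-11,-49,-40,0,0,0,100],[-11,-49,-80,0,0,0,100],[-11,-49,-110,0,0,0,100],[-11,-49,-130,0,0,0,100]])

```text
time_s: 2.6
tcp_pos: [0.4464, -0.303, 0.0939]
eef_rot: [-7.4, 89.8, 159.0]
contact_force: [0.2, 0.4, 0.2]
gripper_width: 0.0876
```

Run:
```python
from plant import r
import cv2,numpy as np,pickle
from scipy.spatial.transform import Rotation as Ro
pickle.dump({n:{k:np.array(v) for k,v in r.camera_params(n).items() if k in("K","rvec","tvec")} for n in("side","top")},open("cam.pkl","wb"))
s=r.get_state(); R=Ro.from_euler("xyz",s["eef_rot"],degrees=True).as_matrix()
print(s["tcp_pos"],s["joints"].round(1),np.degrees(np.arctan2(R[1,1],R[0,1])),R[:,0].round(4),s["contact_force"])
for n in("side","top"): cv2.imwrite(f"pics/{n}1.png",r.capture(n))
t=open("h.py").read().replace('p=r.camera_params(n); return','p=CAM[n]; return').replace("from plant import r\n","import pickle\nCAM=pickle.load(open('cam.pkl','rb'))\n")
open("h.py","w").write(t)
from h import *
a=cv2.imread("pics/side1.png"); b=cv2.imread("pics/top1.png")
cv2.imwrite("pics/z2.png",np.hstack([crop(a,330,130,130,150,3),crop(b,350,240,80,90,5)]))
```

```text
[ 0.44638476 -0.30302396  0.09387454] [-13.4  15.3 -26.2  -0.  -48.7  89.8] -103.57826231143044 [-0.0033  0.0012 -1.    ] [0.18981556 0.37299427 0.23100244]
```

View pics/z2.png

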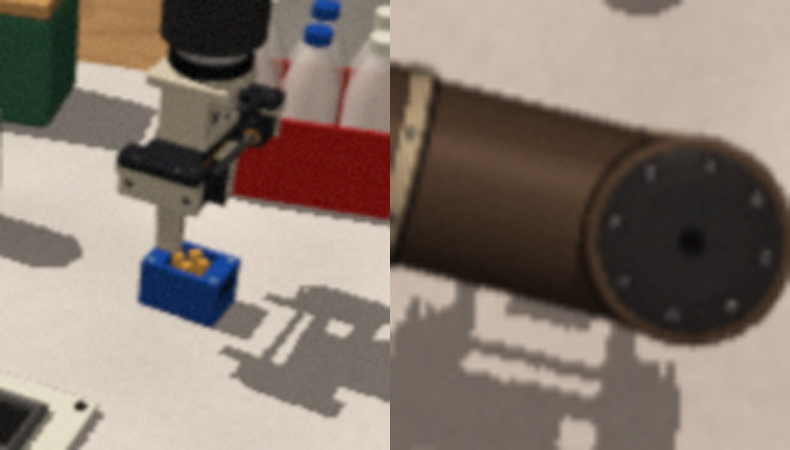

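The near finger hangs above the block's near long side, at side px (387,210), which fits straddling it across y. I'll lower and grip.

Emit:
carry_out(moves=[[-1,-2,-15,0,0,0,100],[-1,-2,-30,0,0,0,100],[-1,-2,-45,0,0,0,100],[-1,-2,-60,0,0,0,100],[-1,-2,-68,0,0,0,100]])

```text
time_s: 3.2
tcp_pos: [0.4474, -0.3052, 0.0287]
eef_rot: [155.5, 90.0, -38.0]
contact_force: [0.2, -0.0, -0.6]
gripper_width: 0.0874
```

Emit:
carry_out(moves=[[0,0,-4,0,0,0,100],[0,0,-7,0,0,0,100],[0,0,-7,0,0,0,60],[0,0,-7,0,0,0,50],[0,0,-7,0,0,0,50]], squeeze=30)

```text
time_s: 3.7
tcp_pos: [0.4474, -0.3053, 0.0221]
eef_rot: [173.7, 90.0, -19.8]
contact_force: [1.0, 0.2, -0.0]
gripper_width: 0.0689
```

Emit:
carry_out(moves=[[0,0,0,0,0,0,40],[0,0,0,0,0,0,40],[0,0,0,0,0,0,40],[0,0,0,0,0,0,40]])

```text
time_s: 4.1
tcp_pos: [0.4473, -0.3055, 0.0219]
eef_rot: [146.6, 90.0, -46.9]
contact_force: [-0.2, -2.7, 5.0]
gripper_width: 0.0556
```

Emit:
carry_out(moves=[[0,0,25,0,0,0,40],[0,0,60,0,0,0,40],[10,20,80,0,0,0.02,40],[30,56,80,0,0,0.04,40],[50,93,80,0,0,0.06,40]])

```text
time_s: 4.6
tcp_pos: [0.497, -0.2112, 0.1017]
eef_rot: [-107.7, 89.9, 62.1]
contact_force: [0.7, -1.0, -5.5]
gripper_width: 0.0556
```

Emit:
carry_out(moves=[[20,38,0,0,0,0.02,40],[40,76,0,0,0,0.042,40],[60,114,0,0,0,0.042,40],[75,140,0,0,0,0.042,40],[81,152,0,0,0,0.042,40]])

```text
time_s: 5.1
tcp_pos: [0.5787, -0.0575, 0.1005]
eef_rot: [-16.7, 89.9, 155.8]
contact_force: [-0.2, -0.8, -3.4]
gripper_width: 0.0562
```

Emit:
carry_out(moves=[[0,0,-10,0,0,0,40],[0,0,-20,0,0,0,40],[0,0,-30,0,0,0,40],[0,0,-30,0,0,0,40]])

```text
time_s: 5.5
tcp_pos: [0.576, -0.0614, 0.0692]
eef_rot: [13.8, 89.8, -174.0]
contact_force: [0.2, 0.4, -3.9]
gripper_width: 0.0561
```

Run:
```python
from plant import r
from h import *
from scipy.spatial.transform import Rotation as Ro
s=r.get_state(); R=Ro.from_euler("xyz",s["eef_rot"],degrees=True).as_matrix()
print(s["tcp_pos"],np.degrees(np.arctan2(R[1,1],R[0,1])),R[:,0].round(4),s["contact_force"],s["gripper_width"])
for n in("side","top"): cv2.imwrite(f"pics/{n}2.png",r.capture(n))
a=cv2.imread("pics/side2.png"); b=cv2.imread("pics/top2.png")
cv2.imwrite("pics/z3.png",np.hstack([crop(a,265,190,130,130,4),crop(b,275,195,56,104,5)]))
```

```text
[ 0.57598579 -0.06138899  0.06923641] -97.76657529093741 [-4.2e-03 -4.0e-04 -1.0e+00] [ 0.1983482   0.3660458  -3.90322465] 0.05609376378770323
```

View pics/z3.png

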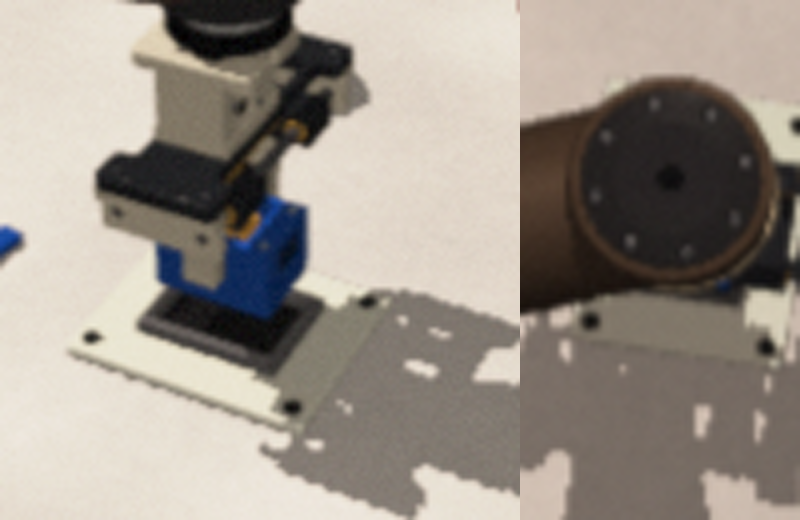

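The side view shows the block held above the pocket: near bottom corner (333,268), left bottom (305,260), right bottom (340,257). I'll measure it against the plate in the same camera.

Run:
```python
from h import *
im=cv2.imread("pics/side2.png"); u0,v0,s=295,235,8
c=crop(im,u0,v0,60,45,s); h=cv2.cvtColor(c,cv2.COLOR_BGR2HSV)
m=cv2.inRange(h,(100,110,25),(130,255,255))
H,W=m.shape; low=np.full(W,-1)
for x in range(W):
    y=np.where(m[:,x])[0]; low[x]=y.max() if len(y) else -1
rgt=[(np.where(m[y])[0].max() if m[y].any() else -1) for y in range(H)]
lft=[(np.where(m[y])[0].min() if m[y].any() else -1) for y in range(H)]
px=lambda x,y:(u0+(x+.5)/s-.5,v0+(y+.5)/s-.5)
print("low",[(round(px(x,0)[0],1),round(px(0,low[x])[1],1)) for x in range(60,W,12)if low[x]>=0])
print("rgt",[(round(px(0,y)[1],1),round(px(rgt[y],0)[0],1)) for y in range(0,H,16) if rgt[y]>=0])
print("lft",[(round(px(0,y)[1],1),round(px(lft[y],0)[0],1)) for y in range(0,H,16) if lft[y]>=0])
zb=.0692-.0219
for nm,x,y in(("exp side-cam plate",.5763,-.0613),("tcp",.576,-.0614)):
    P=boxpts(x,y,np.radians(-7.77),zb,zb+.05,.08,.056); print(nm,[(np.round(a,3)[2],q.round(1).tolist()) for a,q in zip(np.array(P),proj("side",P))])
```

```text
low [(305.1, np.float64(259.7)), (306.6, np.float64(260.4)), (308.1, np.float64(261.6)), (309.6, np.float64(262.2)), (311.1, np.float64(263.6)), (312.6, np.float64(263.6)), (314.1, np.float64(264.2)), (315.6, np.float64(264.7)), (317.1, np.float64(265.1)), (318.6, np.float64(265.7)), (320.1, np.float64(266.4)), (321.6, np.float64(266.8)), (323.1, np.float64(267.7)), (324.6, np.float64(267.8)), (326.1, np.float64(268.6)), (327.6, np.float64(268.9)), (329.1, np.float64(269.4)), (330.6, np.float64(269.9)), (332.1, np.float64(269.6)), (333.6, np.float64(268.1)), (335.1, np.float64(264.8)), (336.6, np.float64(262.3)), (338.1, np.float64(259.3)), (339.6, np.float64(257.3))]
rgt [(238.6, np.float64(332.1)), (240.6, np.float64(335.9)), (242.6, np.float64(340.6)), (244.6, np.float64(340.4)), (246.6, np.float64(340.6)), (248.6, np.float64(340.4)), (250.6, np.float64(340.4)), (252.6, np.float64(340.4)), (254.6, np.float64(340.3)), (256.6, np.float64(339.9)), (258.6, np.float64(338.8)), (260.6, np.float64(337.1)), (262.6, np.float64(336.3)), (264.6, np.float64(335.1)), (266.6, np.float64(334.7))
[... 399 characters left out ...]
(264.6, np.float64(315.2)), (266.6, np.float64(320.6)), (268.6, np.float64(325.7))]
exp side-cam plate [(np.float64(0.047), [341.0, 256.8]), (np.float64(0.097), [341.3, 241.3]), (np.float64(0.047), [331.3, 269.4]), (np.float64(0.097), [331.3, 253.8]), (np.float64(0.047), [313.7, 248.1]), (np.float64(0.097), [313.3, 232.9]), (np.float64(0.047), [303.3, 260.1]), (np.float64(0.097), [302.6, 244.7])]
tcp [(np.float64(0.047), [341.1, 256.8]), (np.float64(0.097), [341.4, 241.3]), (np.float64(0.047), [331.4, 269.4]), (np.float64(0.097), [331.5, 253.8]), (np.float64(0.047), [313.8, 248.1]), (np.float64(0.097), [313.4, 232.9]), (np.float64(0.047), [303.4, 260.1]), (np.float64(0.097), [302.7, 244.7])]
```

Block and pocket agree within about 1 mm in the side camera. I'll descend and watch the force.

Emit:
carry_out(moves=[[0.5,0,-8,0,0,0,40],[0.5,0,-16,0,0,0,40],[0.5,0,-20,0,0,0,40],[0.5,0,-23,0,0,0,40],[0.5,0,-25,0,0,0,40]])

```text
time_s: 6.1
tcp_pos: [0.5786, -0.0602, 0.0462]
eef_rot: [26.1, 90.0, -161.6]
contact_force: [0.1, 0.3, -3.5]
gripper_width: 0.0561
```

Emit:
carry_out(moves=[[0,0,-2,0,0,0,40],[0,0,-4,0,0,0,40],[0,0,-6,0,0,0,40],[0,0,-6,0,0,0,40]])

```text
time_s: 6.5
tcp_pos: [0.5785, -0.0602, 0.0403]
eef_rot: [14.3, 90.0, -173.4]
contact_force: [-1.2, 0.6, -4.5]
gripper_width: 0.0557
```

Emit:
carry_out(moves=[[0,0,-2,0,0,0,40],[0,0,-4,0,0,0,40],[0,0,-6,0,0,0,40],[0,0,-7.5,0,0,0,40],[0,0,-7.5,0,0,0,40]])

```text
time_s: 7.0
tcp_pos: [0.5785, -0.0602, 0.0328]
eef_rot: [16.5, 90.0, -171.2]
contact_force: [-0.1, 0.3, -4.5]
gripper_width: 0.0558
```

Emit:
carry_out(moves=[[0,0,-1,0,0,0,40],[0,0,-2,0,0,0,40],[0,0,-2,0,0,0,40]])

```text
time_s: 7.3
tcp_pos: [0.5787, -0.0602, 0.0319]
eef_rot: [163.8, 90.0, -23.9]
contact_force: [-2.9, 0.8, 5.1]
gripper_width: 0.0558
```

Contact on the floor: block bottom at z = 0.010. I'll release and go up.

Emit:
carry_out(moves=[[0,0,0,0,0,0,60],[0,0,0,0,0,0,80],[0,0,0,0,0,0,100],[0,0,0,0,0,0,100],[0,0,0,0,0,0,100]])

```text
time_s: 7.8
tcp_pos: [0.5788, -0.0602, 0.0311]
eef_rot: [-172.1, 90.0, 0.3]
contact_force: [-0.5, -0.1, 0.8]
gripper_width: 0.0824
```

Emit:
carry_out(moves=[[0,0,0,0,0,0,100],[0,0,25,0,0,0,100],[0,0,60,0,0,0,100],[0,0,100,0,0,0,100],[0,0,150,0,0,0,100]])

```text
time_s: 8.3
tcp_pos: [0.5775, -0.0604, 0.1812]
eef_rot: [14.3, 89.8, -173.4]
contact_force: [0.6, 0.7, -0.3]
gripper_width: 0.0877
```

Emit:
carry_out(moves=[[-20,45,0,0,0,0,100],[-40,90,0,0,0,0,100],[-60,130,0,0,0,0,100],[-80,170,0,0,0,0,100],[-80,170,0,0,0,0,100]])

```text
time_s: 8.8
tcp_pos: [0.497, 0.1134, 0.1815]
eef_rot: [-117.3, 89.9, 55.3]
contact_force: [1.5, -0.4, 1.2]
gripper_width: 0.0876
```

Run:
```python
from plant import r
from h import *
s=r.get_state(); print(s["tcp_pos"],s["joints"].round(1))
for n in("side","top"): cv2.imwrite(f"pics/{n}3.png",r.capture(n))
a=cv2.imread("pics/side3.png"); b=cv2.imread("pics/top3.png")
cv2.imwrite("pics/z4.png",np.hstack([crop(a,275,225,95,80,5),crop(b,285,210,40,50,8)]))
```

```text
[0.49703401 0.11337565 0.18153936] [ 34.9   7.  -23.7  -0.  -59.3  47.7]
```

View pics/z4.png

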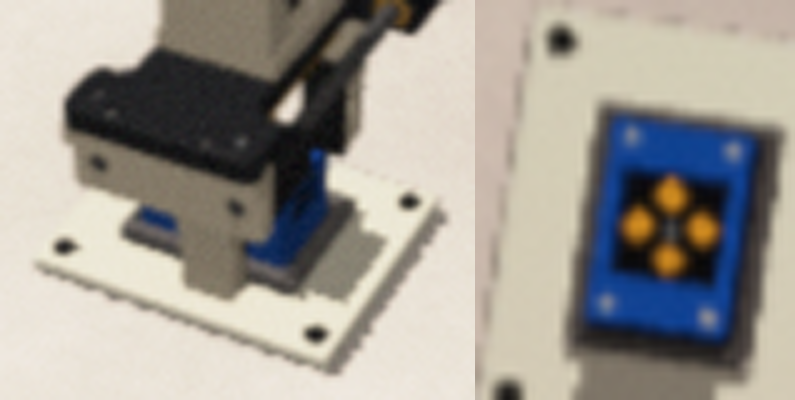

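The block sits in the pocket in the top view (centre px ~ (368,239) in the crop), the brass quadrants are seen clearly, and the fingers are clear. Next: hub angle and paddle pose.

Run:
```python
from h import *
I0={n:cv2.imread(f"pics/{n}0.png") for n in("top","side")}
im=cv2.imread("pics/top3.png")
def four(im,n,box,z,lab):
    u,v,w,k=box; s=8; c=crop(im,u,v,w,k,s); h=cv2.cvtColor(c,cv2.COLOR_BGR2HSV).astype(float)
    wt=np.where((h[...,0]<30)&(h[...,1]>130),np.clip(h[...,2]-70,0,None),0)
    y,x=np.nonzero(wt>0); W=wt[y,x]; P=ray(n,np.c_[u+(x+.5)/s-.5,v+(y+.5)/s-.5],z)[:,:2]
    c0=(P*W[:,None]).sum(0)/W.sum(); d=P-c0; zc=d[:,0]+1j*d[:,1]
    m=(W*zc**4).sum(); print(lab,"hub c",c0.round(4),"brass ang",np.degrees(np.angle(m)/4).round(1),"strength",abs(m)/(W*abs(zc)**4).sum())
four(im,"top",(295,222,28,30),.062,"top now")
four(I0["top"],"top",(376,270,24,22),.052,"top orig"); four(I0["side"],"side",(383,208,22,14),.052,"side orig")
# block in pocket
m=colmask(im,(100,100,30),(130,255,255),(285,210,40,50))
for y0 in(-.05,-.25): print("block now",fit({"top":m},lambda p:boxpts(p[0],p[1],p[2],.06,.0601,.08,.056),[.579,-.06,y0],[.01,.01,.1]))
# paddle
ms={"top":colmask(I0["top"],(0,190,100),(14,255,255),(180,258,25,25)),"side":colmask(I0["side"],(0,190,60),(14,255,255),(290,362,45,45))}
print({n:(v.sum(),np.argwhere(v).min(0),np.argwhere(v).max(0)) for n,v in ms.items()})
th=np.linspace(0,2*np.pi,16,endpoint=False)
def pad(p):
    x,y,a=p; return boxpts(x,y,a,.053,.099,.026,.012)+boxpts(x,y,a,.057,.095,.045,.006)+[[x+.015*np.cos(t),y+.015*np.sin(t),z] for t in th for z in(.04,.045)]
for k in(["top"],["side"],["top","side"]):
    for y0 in(-.3,0,.3):
        p,c=fit({n:ms[n] for n in k},pad,[.4684,.3087,y0],[.005,.005,.3]); print(k,p.round(4),round(np.degrees(p[2]),1),round(c,3))
```

```text
top now hub c [ 0.582  -0.0591] brass ang -2.4 strength 0.6965276288827724
top orig hub c [ 0.4498 -0.3064] brass ang -8.2 strength 0.7025248049659147
side orig hub c [ 0.4448 -0.3026] brass ang -8.7 strength 0.18321086771394782
block now (array([ 0.58089626, -0.06002068, -0.12418889]), np.float64(0.0647022035831218))
block now (array([ 0.58056763, -0.05984177, -0.13788688]), np.float64(0.06344406430489644))
{'top': (np.float64(142.0), array([265, 185]), array([280, 196])), 'side': (np.float64(549.0), array([370, 299]), array([397, 321]))}
['top'] [0.4703 0.3096 0.2501] 14.3 0.14
['top'] [0.4704 0.3096 0.2359] 13.5 0.14
['top'] [0.4703 0.3095 0.2619] 15.0 0.142
['side'] [ 0.4682  0.3062 -0.1663] -9.5 0.177
['side'] [ 0.4682  0.3063 -0.1767] -10.1 0.178
['side'] [ 0.467   0.3074 -0.0647] -3.7 0.191
['top', 'side'] [0.4693 0.3095 0.2182] 12.5 0.389
['top', 'side'] [0.4693 0.3093 0.2291] 13.1 0.389
['top', 'side'] [0.4695 0.3096 0.2326] 13.3 0.389
```

```bash
cat > pad.py <<'E'
from h import *
th=np.linspace(0,2*np.pi,24,endpoint=False)
S=6
def parts(p,zc=.076):
    x,y,a=p; cyl=[[x+.015*np.cos(t),y+.015*np.sin(t),zc-.036+q] for t in th for q in(0,.005)]
    return [boxpts(x,y,a,zc-.023,zc+.023,.026,.012),boxpts(x,y,a,zc-.019,zc+.019,.045,.006),cyl,
            boxpts(x,y,a,zc-.033,zc-.02,.012,.012)]
def rend(n,p,box,zc=.076):
    u,v,w,k=box; m=np.zeros((k*S,w*S),np.uint8)
    for P in parts(p,zc):
        q=cv2.convexHull(proj(n,P).astype(np.float32)).reshape(-1,2)
        q=(q+.5-[u,v])*S-.5; cv2.fillConvexPoly(m,np.round(q*16).astype(np.int32),255,cv2.LINE_AA,4)
    return m/255.
def om(im,box):
    u,v,w,k=box; c=crop(im,u,v,w,k,S); h=cv2.cvtColor(c,cv2.COLOR_BGR2HSV)
    return ((h[...,0]<12)|(h[...,0]>172))&(h[...,1]>190)&(h[...,2]>35)
def fitp(ims,boxes,p0,zc=.076):
    M={n:om(ims[n],boxes[n]).astype(float) for n in ims}
    f=lambda q:sum(np.abs(rend(n,[q[0]/1e3,q[1]/1e3,q[2]/10],boxes[n],zc)-M[n]).sum()/M[n].sum() for n in ims)
    x0=np.array([p0[0]*1e3,p0[1]*1e3,p0[2]*10])
    b=min((minimize(f,x0+[0,0,d],method="Nelder-Mead",options=dict(initial_simplex=x0+[0,0,d]+np.vstack([np.zeros(3),np.eye(3)*[4,4,2]])-1,xatol=.02,fatol=1e-4)) for d in(-2,0,2)),key=lambda t:t.fun)
    return b.x*[1e-3,1e-3,.1],b.fun,M
E
python3 - <<'E'
from pad import *
I0={n:cv2.imread(f"pics/{n}0.png") for n in("top","side")}
B={"top":(178,256,28,32),"side":(288,358,46,48)}
out=[]
for n in I0:
    p,c,M=fitp({n:I0[n]},{n:B[n]},[.469,.308,.3]); print(n,p.round(4),np.degrees(p[2]).round(1),round(c,3))
    u,v,w,k=B[n]; o=crop(I0[n],u,v,w,k,S)
    for mm,col in((rend(n,p,B[n])>.5,(0,255,0)),(M[n]>.5,(255,0,0))):
        cs=cv2.findContours(mm.astype(np.uint8),cv2.RETR_EXTERNAL,cv2.CHAIN_APPROX_NONE)[0]; cv2.drawContours(o,cs,-1,col,1)
    out.append(cv2.copyMakeBorder(o,0,300-o.shape[0],0,0,cv2.BORDER_CONSTANT))
cv2.imwrite("pics/z5.png",cv2.resize(np.hstack(out),None,fx=1.7,fy=1.7))
E
```

```text
top [0.4718 0.3101 0.6177] 35.4 2.383
side [0.4664 0.3081 0.1399] 8.0 0.284
```

View pics/z5.png

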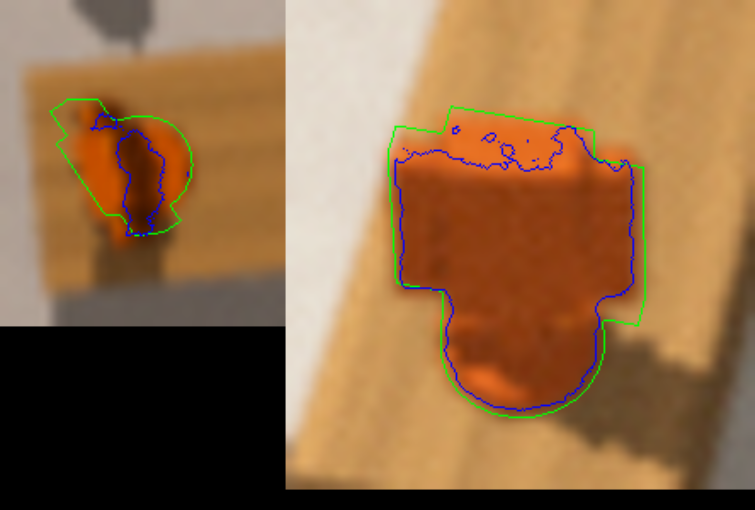

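```bash
sed -i 's/h\[...,0\]<12)/h[...,0]<15)/; s/h\[...,1\]>190/h[...,1]>195/' pad.py
python3 - <<'E'
from pad import *
I0={n:cv2.imread(f"pics/{n}0.png") for n in("top","side")}
B={"top":(178,256,28,32),"side":(288,358,46,48)}
hs=cv2.cvtColor(I0["side"],cv2.COLOR_BGR2HSV); print("bright",hs[371,311:317].tolist(),"wood",hs[371,325].tolist(), "dark",hs[380,310].tolist())
for n in I0:
    p,c,M=fitp({n:I0[n]},{n:B[n]},[.469,.308,.34]); print(n,p.round(4),np.degrees(p[2]).round(1),round(c,3),M[n].sum()/36)
R=cv2.Rodrigues(CAM["side"]["rvec"])[0]; print("cam right",R[0].round(3))
# fingertip calibration in side3
T=np.array([.49703,.11338,.18154]); j=np.array([np.cos(np.radians(82.2)),np.sin(np.radians(82.2)),0]); w=np.array([j[1],-j[0],0])
for d in(.044,.065):
    print(d,proj("side",[T+d*j+a*w for a in(-.0095,0,.0095)]).round(1).tolist())
a=cv2.imread("pics/side3.png"); g=cv2.cvtColor(a,cv2.COLOR_BGR2HSV); print(g[278,306:330].tolist()); print(g[275:290,317].tolist())
E
```

```text
bright [[12, 218, 229], [12, 218, 228], [12, 217, 229], [11, 220, 228], [11, 221, 226], [11, 216, 222]] wood [16, 143, 198] dark [10, 218, 145]
top [0.4699 0.3094 0.2834] 16.2 0.067 128.52777777777777
side [0.4668 0.3075 0.3541] 20.3 0.131 515.8055555555555
cam right [-0.943 -0.334 -0.005]
0.044 [[323.4, 281.4], [319.2, 279.9], [314.9, 278.4]]
0.065 [[318.4, 287.9], [314.1, 286.4], [309.8, 284.9]]
[[23, 25, 236], [25, 25, 235], [25, 24, 237], [24, 26, 234], [24, 31, 230], [21, 42, 190], [20, 54, 138], [19, 56, 128], [19, 57, 126], [17, 57, 129], [17, 58, 128], [20, 55, 125], [19, 56, 124], [19, 58, 123], [20, 58, 128], [17, 56, 122], [18, 54, 104], [21, 53, 97], [12, 42, 90], [3, 23, 102], [5, 15, 103], [0, 8, 102], [150, 13, 100], [118, 36, 93]]
[[19, 54, 127], [20, 58, 124], [19, 60, 124], [20, 55, 125], [19, 57, 126], [18, 58, 131], [22, 50, 128], [24, 57, 125], [20, 52, 143], [22, 39, 209], [23, 30, 233], [23, 27, 237], [23, 26, 236], [25, 29, 231], [21, 34, 202]]
```

Run:
```python
from pad import *
for z in(.079,.1,.11,.12,.13): print(z,proj("side",[[.4806-.0012,.1993-.001,z]]).round(1).tolist())
a=cv2.imread("pics/side0.png"); print(a[312:352,322:327].mean(1).mean(1).round(0).tolist())
```

```text
0.079 [[323.7, 333.2]]
0.1 [[323.7, 326.1]]
0.11 [[323.6, 322.7]]
0.12 [[323.6, 319.2]]
0.13 [[323.6, 315.7]]
[224.0, 224.0, 224.0, 224.0, 224.0, 226.0, 225.0, 224.0, 223.0, 217.0, 203.0, 182.0, 164.0, 162.0, 157.0, 170.0, 181.0, 179.0, 178.0, 174.0, 165.0, 149.0, 133.0, 130.0, 132.0, 132.0, 129.0, 119.0, 99.0, 86.0, 89.0, 72.0, 59.0, 59.0, 64.0, 76.0, 91.0, 94.0, 74.0, 72.0]
```

Emit:
carry_out(moves=[[-6,40,0,0,0,0.12,100],[-12,80,0,0,0,0.24,100],[-18,120,0,0,0,0.36,100],[-24,160,0,0,0,0.468,100],[-29,196,0,0,0,0.468,100]])

```text
time_s: 9.4
tcp_pos: [0.4701, 0.3065, 0.1809]
eef_rot: [90.3, 90.0, -70.4]
contact_force: [1.2, -0.2, -0.3]
gripper_width: 0.0876
```

Emit:
carry_out(moves=[[0,0,0,0,0,0,100],[0,0,0,0,0,0,100],[0,0,0,0,0,0,100]])

```text
time_s: 9.7
tcp_pos: [0.47, 0.3044, 0.1807]
eef_rot: [34.1, 89.9, -126.8]
contact_force: [0.1, 0.1, 0.2]
gripper_width: 0.0878
```

```bash
cat > st.py <<'E'
from plant import r
import numpy as np
from scipy.spatial.transform import Rotation as Ro
s=r.get_state(); R=Ro.from_euler("xyz",s["eef_rot"],degrees=True).as_matrix()
print(s["time_s"],s["tcp_pos"].round(4),"jaw",np.degrees(np.arctan2(R[1,1],R[0,1])).round(2),R[:,0].round(4),"F",s["contact_force"].round(1),"M",s["moment"].round(2),"w",round(s["gripper_width"],4),"q",s["joints"].round(0))
E
python3 st.py
```

```text
9.7 [0.47   0.3044 0.1807] jaw -70.94 [-6.e-04 -7.e-04 -1.e+00] F [0.1 0.1 0.2] M [-0.08 -0.02  0.03] w 0.0878 q [ 53.  12. -18.   0. -60.  56.]
```

Emit:
carry_out(moves=[[-1.5,4,-30,0,0,0,100],[-1.5,4,-60,0,0,0,100],[-1.5,4,-85,0,0,0,100],[-1.5,4,-105,0,0,0,100],[-1.5,4,-117,0,0,0,100]])

```text
time_s: 10.2
tcp_pos: [0.4681, 0.3078, 0.0626]
eef_rot: [29.5, 89.9, -131.5]
contact_force: [-0.1, 0.0, 0.3]
gripper_width: 0.0876
```

Emit:
carry_out(moves=[[0,0,0,0,0,0,40],[0,0,0,0,0,0,30],[0,0,0,0,0,0,20],[0,0,0,0,0,0,10],[0,0,0,0,0,0,5]], squeeze=15)

```text
time_s: 10.7
tcp_pos: [0.4684, 0.3101, 0.0648]
eef_rot: [-148.8, 89.9, 50.3]
contact_force: [0.6, 0.4, 0.1]
gripper_width: 0.0531
```

Emit:
carry_out(moves=[[0,0,0,0,0,0,0],[0,0,0,0,0,0,0],[0,0,0,0,0,0,0],[0,0,0,0,0,0,0]], squeeze=40)

```text
time_s: 11.1
tcp_pos: [0.4681, 0.3098, 0.0641]
eef_rot: [-160.9, 90.0, 38.3]
contact_force: [-0.3, -0.6, 0.7]
gripper_width: 0.0212
```

```bash
python3 st.py
```

```text
11.1 [0.4681 0.3098 0.0641] jaw -70.85 [ 0.  0. -1.] F [-0.3 -0.6  0.7] M [-0.08  0.02  0.06] w 0.0212 q [ 53.  19. -25.   0. -45.  56.]
```

Emit:
carry_out(moves=[[0,0,0,0,0,0,0],[0,0,0,0,0,0,0],[0,0,0,0,0,0,0],[0,0,0,0,0,0,0]], squeeze=40)

```text
time_s: 11.5
tcp_pos: [0.4681, 0.3097, 0.064]
eef_rot: [29.7, 90.0, -131.2]
contact_force: [-0.5, 0.4, -0.9]
gripper_width: 0.0117
```

```bash
python3 st.py
```

```text
11.5 [0.4681 0.3097 0.064 ] jaw -70.85 [-1.e-04 -1.e-04 -1.e+00] F [-0.5  0.4 -0.9] M [-0.12 -0.08 -0.04] w 0.0117 q [ 53.  19. -25.  -0. -45.  56.]
```

Emit:
carry_out(moves=[[0,0,20,0,0,0,0],[0,0,50,0,0,0,0],[0,0,90,0,0,0,0],[15,0,115,0,0,0,0],[40,-30,115,0,0,0,0]])

```text
time_s: 12.0
tcp_pos: [0.5102, 0.2833, 0.1838]
eef_rot: [-158.6, 89.5, 40.8]
contact_force: [0.4, -1.1, -1.1]
gripper_width: 0.0118
```

Emit:
carry_out(moves=[[10,-47,0,0,0,0.1,0],[20,-94,0,0,0,0.2,0],[30,-141,0,0,0,0.3,0],[40,-188,0,0,0,0.409,0],[50,-235,0,0,0,0.409,0]])

```text
time_s: 12.5
tcp_pos: [0.5581, 0.0429, 0.1792]
eef_rot: [177.8, 90.0, 40.7]
contact_force: [1.0, 0.3, -0.6]
gripper_width: 0.0119
```

Emit:
carry_out(moves=[[11,-45,0,0,0,0,0],[21,-90,0,0,0,0,0],[21,-105,-20,0,0,0,0],[21,-105,-30,0,0,0,0],[21,-105,-30,0,0,0,0]])

```text
time_s: 13.0
tcp_pos: [0.5778, -0.0606, 0.1472]
eef_rot: [-37.5, 89.8, -175.0]
contact_force: [-0.6, 0.2, -1.0]
gripper_width: 0.012
```

Emit:
carry_out(moves=[[0,0,0,0,0,0,0],[0,0,0,0,0,0,0]])

```text
time_s: 13.2
tcp_pos: [0.5797, -0.0591, 0.1499]
eef_rot: [140.0, 89.9, 2.6]
contact_force: [0.6, 0.6, -0.5]
gripper_width: 0.0118
```

```bash
python3 st.py
python3 - <<'E'
from plant import r
from h import *
for n in("side","top"): cv2.imwrite(f"pics/{n}4.png",r.capture(n))
a=cv2.imread("pics/side4.png"); b=cv2.imread("pics/top4.png")
cv2.imwrite("pics/z6.png",np.hstack([crop(a,280,195,80,100,6),crop(b,285,195,50,100,6)]))
E
```

```text
13.2 [ 0.5797 -0.0591  0.1499] jaw -47.32 [ 1.2e-03  1.0e-04 -1.0e+00] F [ 0.6  0.6 -0.5] M [-0.1  -0.02 -0.03] w 0.0118 q [ 13.  15. -17.   0. -57. 119.]
```

View pics/z6.png

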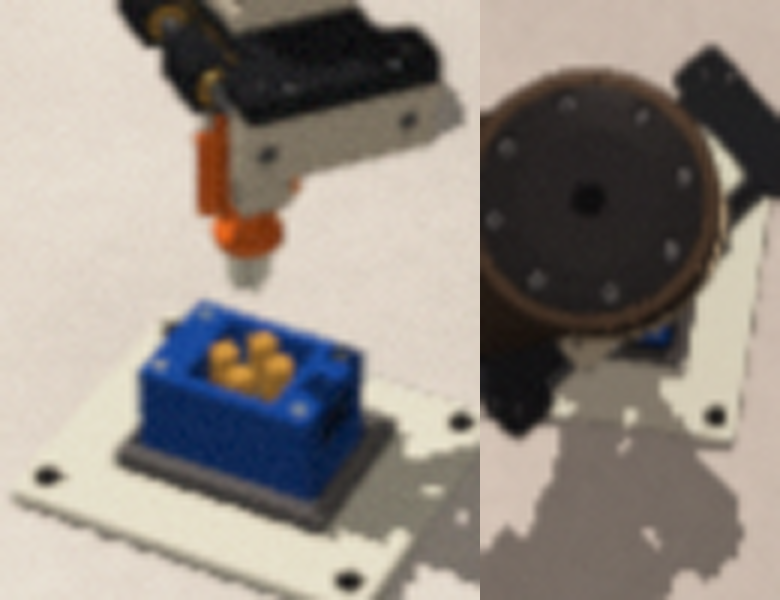

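The paddle is above the hub: stem near (321,240), hub near (321.5,255), block fully in the pocket. Next, a relative measurement in this image.

Run:
```python
from pad import *
im=cv2.imread("pics/side4.png"); T=[.5797,-.0591]
print("proj tcp axis",proj("side",[[*T,z] for z in(.126,.1,.0601,.062)]).round(2).tolist())
m=colmask(im,(100,110,20),(130,255,255),(290,240,60,45)); 
# keep only block region above pocket rim
best=[]
for y0 in(-.08,-.18):
    p,c=fit({"side":m},lambda p:boxpts(p[0],p[1],p[2],.0235,.06,.08,.056),[.578,-.06,y0],[.005,.005,.1]); print("block",p.round(4),np.degrees(p[2]).round(1),round(c,3),m.sum())
# brass centroid and top-limited
u0,v0,w,k=310,246,24,18; c=crop(im,u0,v0,w,k,8); h=cv2.cvtColor(c,cv2.COLOR_BGR2HSV)
b=(h[...,0]>8)&(h[...,0]<30)&(h[...,1]>120)&(h[...,2]>150); y,x=np.nonzero(b)
q=[u0+(np.array([x.min(),x.mean(),x.max()])+.5)/8-.5,v0+(np.array([y.min(),y.mean(),y.max()])+.5)/8-.5]; print("brass u,v min mean max",np.round(q,2).tolist())
# collar rows
u0,v0,w,k=312,226,22,14; c=crop(im,u0,v0,w,k,8); h=cv2.cvtColor(c,cv2.COLOR_BGR2HSV)
b=((h[...,0]<15)|(h[...,0]>172))&(h[...,1]>150)&(h[...,2]>60)
for yy in range(24,112,8):
    x=np.nonzero(b[yy])[0]
    if len(x): print("row",v0+(yy+.5)/8-.5,"u",(u0+(np.array([x.min(),x.max()])+.5)/8-.5).round(2),"mid",round(u0+(x.min()+x.max()+1)/16-.5,2))
for dz in(0,.005):
    e=proj("side",[[T[0]+.015*np.cos(t),T[1]+.015*np.sin(t),.126+dz] for t in th]); print("collar pred u",e[:,0].min().round(2),e[:,0].max().round(2),"v",e[:,1].min().round(2),e[:,1].max().round(2))
```

```text
proj tcp axis [[320.34, 233.95], [320.46, 242.36], [320.63, 254.8], [320.62, 254.22]]
block [ 0.575  -0.0574 -0.1186] -6.8 0.078 880.0
block [ 0.5751 -0.0572 -0.1169] -6.7 0.079 880.0
brass u,v min mean max [[315.06, 321.36, 327.94], [250.31, 254.71, 258.56]]
row 228.5625 u [312.94 317.94] mid 315.44
row 229.5625 u [313.19 318.69] mid 315.94
row 230.5625 u [315.56 325.06] mid 320.31
row 231.5625 u [315.56 325.69] mid 320.62
row 232.5625 u [315.44 326.06] mid 320.75
row 233.5625 u [315.44 326.06] mid 320.75
row 234.5625 u [315.94 325.94] mid 320.94
row 235.5625 u [316.56 325.06] mid 320.81
row 236.5625 u [318.06 323.81] mid 320.94
collar pred u 314.28 326.42 v 230.4 237.58
collar pred u 314.24 326.41 v 228.77 235.93
```

Emit:
carry_out(moves=[[-0.7,-0.5,-10,0,0,0,0],[-0.7,-0.5,-20,0,0,0,0],[-0.7,-0.5,-27,0,0,0,0],[-0.7,-0.5,-31,0,0,0,0],[-0.7,-0.5,-31,0,0,0,0]])

```text
time_s: 13.8
tcp_pos: [0.5779, -0.0609, 0.117]
eef_rot: [-30.9, 89.9, -168.3]
contact_force: [0.4, -0.3, -0.2]
gripper_width: 0.0121
```

Emit:
carry_out(moves=[[0,0,0,0,0,0,0],[0,0,0,0,0,0,0],[0,0,0,0,0,0,0],[0,0,0,0,0,0,0]])

```text
time_s: 14.2
tcp_pos: [0.5786, -0.0607, 0.1184]
eef_rot: [147.2, 90.0, 9.8]
contact_force: [-0.2, 0.4, -0.8]
gripper_width: 0.0117
```

```bash
python3 st.py
python3 - <<'E'
from plant import r
from h import *
for n in("side",): cv2.imwrite(f"pics/{n}5.png",r.capture(n))
a=cv2.imread("pics/side5.png")
cv2.imwrite("pics/z7.png",crop(a,295,225,55,45,12))
E
python3 st.py
```

```text
14.2 [ 0.5786 -0.0607  0.1184] jaw -47.42 [ 5.e-04  1.e-04 -1.e+00] F [-0.2  0.4 -0.8] M [-0.1  -0.03 -0.09] w 0.0117 q [ 13.  17. -20.   0. -53. 119.]
14.25 [ 0.5786 -0.0607  0.1183] jaw -47.42 [ 4.e-04  1.e-04 -1.e+00] F [ 0.8  0.5 -0. ] M [-0.04 -0.1   0.06] w 0.012 q [ 13.  17. -20.   0. -53. 119.]
```

View pics/z7.png

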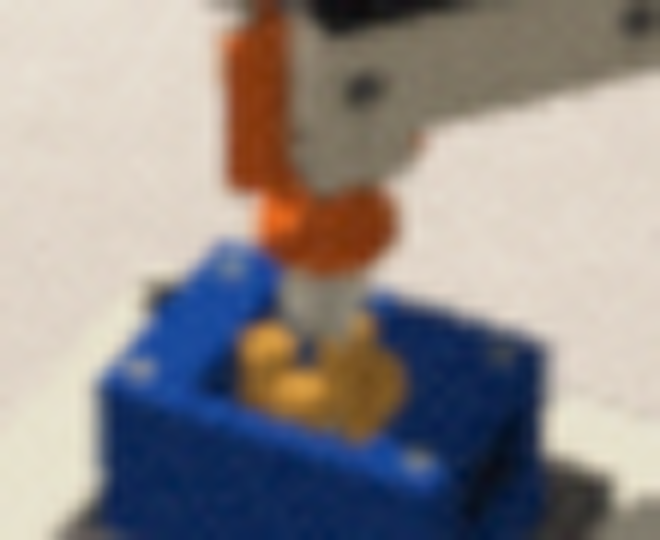

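The stem tip is about 6 mm above the mouth, its mid at px 321.8 against hub mid 322.1. I'll make a small correction and probe down.

Emit:
carry_out(moves=[[-0.5,1,0,0,0,0,0],[-0.5,1,-2,0,0,0,0],[-0.5,1,-4,0,0,0,0],[-0.5,1,-6,0,0,0,0],[-0.5,1,-8,0,0,0,0]], squeeze=50)

```text
time_s: 14.75
tcp_pos: [0.5779, -0.0597, 0.1098]
eef_rot: [-37.2, 90.0, -174.7]
contact_force: [-0.6, -1.1, -0.8]
gripper_width: 0.0116
```

```bash
python3 st.py
```

```text
14.75 [ 0.5779 -0.0597  0.1098] jaw -47.42 [-2.e-04 -0.e+00 -1.e+00] F [-0.6 -1.1 -0.8] M [-0.08 -0.01  0.  ] w 0.0116 q [ 13.  18. -20.  -0. -52. 119.]
```

Emit:
carry_out(moves=[[0,0,-1.5,0,0,0,0],[0,0,-3,0,0,0,0],[0,0,-4.5,0,0,0,0],[0,0,-6,0,0,0,0],[0,0,-6,0,0,0,0]])

```text
time_s: 15.25
tcp_pos: [0.5778, -0.0597, 0.1039]
eef_rot: [-40.0, 90.0, -177.4]
contact_force: [-0.3, 0.0, -1.4]
gripper_width: 0.0117
```

```bash
python3 st.py
```

```text
15.25 [ 0.5778 -0.0597  0.1039] jaw -47.42 [-3.e-04 -0.e+00 -1.e+00] F [-0.3  0.  -1.4] M [-0.08 -0.1  -0.02] w 0.0117 q [ 13.  18. -21.  -0. -51. 119.]
```

Emit:
carry_out(moves=[[0,0,-2,0,0,0,0],[0,0,-4,0,0,0,0],[0,0,-6,0,0,0,0],[0,0,-8,0,0,0,0],[0,0,-9,0,0,0,0]])

```text
time_s: 15.75
tcp_pos: [0.5778, -0.0597, 0.0948]
eef_rot: [-37.6, 90.0, -175.0]
contact_force: [0.5, -0.5, -0.5]
gripper_width: 0.0114
```

Emit:
carry_out(moves=[[0,0,-2,0,0,0,0],[0,0,-4,0,0,0,0],[0,0,-6,0,0,0,0],[0,0,-6,0,0,0,0]])

```text
time_s: 16.15
tcp_pos: [0.5781, -0.0598, 0.0892]
eef_rot: [122.6, 90.0, -14.8]
contact_force: [-1.7, 1.2, 5.7]
gripper_width: 0.0117
```

```bash
python3 st.py
```

```text
16.15 [ 0.5781 -0.0598  0.0892] jaw -47.41 [ 3.e-04 -1.e-04 -1.e+00] F [-1.7  1.2  5.7] M [ 0.14  0.68 -0.05] w 0.0117 q [ 13.  19. -21.   0. -50. 119.]
```

Spring contact came as expected (5.7 N at ~5 mm). I'll press to the hard stop.

Emit:
carry_out(moves=[[0,0,-1,0,0,0,0],[0,0,-2,0,0,0,0],[0,0,-3,0,0,0,0],[0,0,-4,0,0,0,0],[0,0,-4,0,0,0,0]])

```text
time_s: 16.65
tcp_pos: [0.5781, -0.0598, 0.0859]
eef_rot: [122.0, 90.0, -15.4]
contact_force: [-2.7, 0.7, 9.1]
gripper_width: 0.0117
```

```bash
python3 st.py
```

```text
16.65 [ 0.5781 -0.0598  0.0859] jaw -47.4 [ 6.e-04 -2.e-04 -1.e+00] F [-2.7  0.7  9.1] M [0.19 1.31 0.  ] w 0.0117 q [ 13.  19. -22.   0. -49. 119.]
```

Emit:
carry_out(moves=[[0,0,-0.5,0,0,0,0],[0,0,-1,0,0,0,0],[0,0,-1.5,0,0,0,0],[0,0,-1.5,0,0,0,0],[0,0,-1.5,0,0,0,0]])

```text
time_s: 17.15
tcp_pos: [0.5782, -0.0598, 0.0858]
eef_rot: [124.2, 89.9, -13.2]
contact_force: [-7.7, 2.5, 21.1]
gripper_width: 0.0115
```

```bash
python3 st.py
python3 - <<'E'
from plant import r
from h import *
cv2.imwrite("pics/side6.png",r.capture("side"))
cv2.imwrite("pics/z8.png",crop(cv2.imread("pics/side6.png"),285,215,75,75,8))
E
```

```text
17.15 [ 0.5782 -0.0598  0.0858] jaw -47.37 [ 1.4e-03 -3.0e-04 -1.0e+00] F [-7.7  2.5 21.1] M [ 0.85  3.05 -0.02] w 0.0115 q [ 13.  19. -22.   0. -49. 119.]
```

View pics/z8.png

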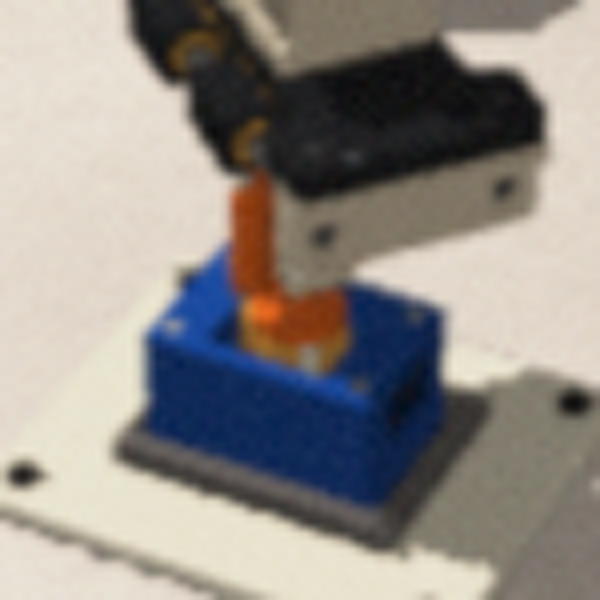

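The collar sits on the brass hub at about px (322,257) with the block seated and level. The hard stop is confirmed, since force rose from 9 to 21 N with no further travel. Handing in.

```bash
python3 - <<'E'
from plant import r
print(r.close_job())
E
python3 st.py
```

```text
the job is handed in; nothing more can be done
None
the job is handed in; nothing more can be done
```

The mixer is assembled, and I handed the job in at about 17 s with the gripper still holding the paddle and pressing it down. No verdict was reported.

- **Drive block:** I gripped it across its 56 mm side, lowered it until it touched the pocket floor (underside at z = 10 mm) and let go. The top and side pictures show it level in the pocket.
- **Paddle:** I took the orange one from the holder and turned it to about 42.6° to match the slots measured in the top picture. The splines went in with almost no force.
- **Fully home:** The spring gave about 5.7 N at roughly 5 mm of travel and 9 N at 8 mm. Pressing further raised the force to 21 N with no more travel (tool tip at z = 85.8 mm, 86 expected), and the last side picture shows the collar on the hub.
- **Final hold:** The jaws read 11.5 mm on the 12 mm blade with the grip set to 50 N. About 8 N of sideways load remained.

**What disagreed:**
- The two cameras differed by about 3 mm in x, so I averaged them and used offsets measured within one picture.
- A silhouette fit of the block in the side view was off by about 3 mm, so I did not use it.
- I did not measure the bystanders again at the end, but no move met unexpected contact force.

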